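# Pack the bookbinder's hand tools and latch the case

## Task

Lift the retaining bar out of its two brackets and lay it on the green cutting mat, then move every hand tool that is in the rack into the open tool case. Slide the case's lid fully shut, swing the latch loop over so that its cross-bar hooks behind the keeper on the lid, and press the latch lever down past centre until it lies flat. Do not knock over the glue jar or the brush pot.

Things in the scene. Friction and masses are not known exactly. Their poses are not given: they have to be found in the camera images.
- rack: fixed dark wooden rack: board 292 x 140 x 12 mm, three bays along its x (centres at x = -75, 0, 75 mm; strips 5 mm high at +/-37.5 and +/-108), tools lying along its y. At x = +/-140 mm a brass bracket, open at the top, holds the retaining bar: slot 18 mm wide, floor 37 mm and cheek tops 56 mm above the table. Origin: centre of the underside, on the table
- bar: loose retaining bar, dark square steel, 304 x 14 x 14 mm, 0.25 kg, lying across the tools (5 mm above the handles) in the two brackets. Origin: centre of its underside; x along the bar. It lifts straight up
- mat: fixed green cutting mat flat on the table, 330 mm (x) x 130 mm (y) x 3 mm. Origin: centre of its underside. The bar belongs on it, along the mat's x, with its middle well inside
- stamp: hand stamp, 124 mm long: wooden handle 80 x 20 x 20 mm (x = -62 to 18 mm), thin brass shank, brass head 18 mm wide. Origin at the middle of its length on its underside; its x axis runs along it, handle towards -x, working end towards +x; z up as it lies in the rack. May be absent
- pallet: pallet, 124 mm long: the same wooden handle 80 x 20 x 20 mm (x = -62 to 18 mm), thin brass shank and a brass crosspiece 34 mm wide at the end. Origin at the middle of its length on its underside; its x axis runs along it, handle towards -x, working end towards +x; z up as it lies in the rack. May be absent
- folder: folding bone, a plain white flat slip 124 x 22 x 14 mm. Origin at the middle of its length on its underside; its x axis runs along it; z up as it lies in the rack. May be absent
- case: fixed wooden tool case, 186 mm (x) x 260 mm (y), 66 mm high. Origin: centre of the underside; z up. Inside, 8 mm above the table, the compartment spans x = -87 to 87 mm and y = -42 to 122 mm. From y = -130 to -42 mm a closed deck, top 62 mm above the table, carries the latch on its centre line (x = 0). The lid slides between the side walls along the case's y, +y being open
- lid (a joint): how far the lid is open, in m: 0 is fully shut against its stop, 0.17 fully open (it then juts out beyond the case's +y end). It stays where it is left; about 2 N moves it. It starts open
- lid_handle (a point): centre of the top of the wooden handle block on the lid, 60 mm (case x) x 16 mm (case y), standing 20 mm above the lid; push it towards the case's -y to shut. The lid's top is 62 mm above the table. Axes as the case's
- keeper_seat (a point): where the latch cross-bar's centre line sits when hooked: 5 mm above the lid. Axes as the case's. The steel keeper, 20 mm wide, is a post whose face is 4 mm from here on the -y side, with a lip overhead that reaches 3 mm beyond here to +y and whose underside is 6 mm and whose top 10 mm above here; it is open to +y
- latch_pivot (a point): lever's pivot, 10 mm above the deck; axes as the case's; with the lid shut the keeper seat lies 55 mm from it to +y. The loop's hinge rides on the lever 25 mm from the pivot: for lever angle a it is at case y = -25 cos(a - 0.16), z = 25 sin(a - 0.16) mm from the pivot
- lever (a joint): latch lever angle, rad: 0 flat on the deck pointing to case -y (latched), 1.57 upright, 1.9 its stop, leaning to the keeper; a light spring stands it there at the start. With the loop hooked, pressing it down meets the loop's spring from 1.0 on (2 to 4 N at the tip), passes centre near 0.25, then is held flat; let go sooner it rises. Do not press it down while the loop leans back: it may stay down
- lever_tip (a point): middle of the lever's free end, 70 mm from the pivot; the lever is a steel strip 22 mm wide and 5 mm thick
- bail_bar (a point): middle of the cross-bar of the latch loop: round steel, 8 mm thick, 34 mm long along case x, 76 mm from the loop's hinge on the lever; two side rods, 17 mm either side of the centre line, straddle lever and keeper. The loop swings freely about case x; it starts leaning back on the lever's -y side and, brought over past upright, falls by itself onto the lid on the keeper side
- glue_jar: loose jar, 64 mm wide, 85 mm high, standing beyond the case; origin under its centre; leave standing
- brush_pot: loose pot with brushes, 72 mm wide, 160 mm high, standing near the glue jar; origin under its centre; leave standing
Not all that is in view belongs to the job. What is shaped like the stamp but black is not meant. What is shaped like the pallet but turquoise is not meant.

How it is judged:
By the outcome, as a careful person would: the job done as asked, in the order asked, and still so for the second after the job is handed in, with the robot touching nothing.
Of stamp, pallet, folder only 2 to 3 are there at a start; the rules pass over those that are not, and their reading is None.
At some moment in a run one of stamp, pallet, folder may be knocked a few centimetres aside while the robot is not near it.
Once in a run the grip may slacken for a moment while it holds something.
It also fails if it takes over 200 s, if anything falls off the work surface, if the arm or the gripper's body presses on something with over 40 N, if the wrist force passes 120 N, or if a joint passes its speed limit or range.

## Robot

A 6-joint arm with a two-finger parallel gripper is mounted at the origin on the work surface. World frame = base frame: x ahead of the robot, y to its left, z up, the work surface at z = 0. Lengths are in m, angles in rad, forces in N, time in s.
With the tool pointing down it reaches from about 0.35 to 0.775 m from the base axis. Payload 7.3 kg.
Tool frame: the origin (TCP) lies between the finger pads; the fingertips stand 8 mm ahead of it and the grasp point (between the pads) lies 11 mm behind it (robot.nose_length is the distance from the TCP to the fingertips, in m); z points along the fingers, y is the line along which they close (so a half turn about z gives the same grasp; the last joint's range is limited). The gripper opens to 92 mm and grips with 3 to 60 N. Pads are 19 mm wide; open, the fingers measure 130 mm over their backs; the gripper's body (75 mm by 190 mm) begins 47 mm behind the grasp point.
Start: joints at [1.182, 0.342, 1.524, -0, 1.275, -0.146], TCP at [0.126, 0.51, 0.235] pointing down, gripper open.
Joint ranges: [-2.53, 2.53], [-0.77, 2.02], [0.04, 2.7], [-1, 4.14], [0.28, 2.66], [-3.11, 3.11]. Speed limits (rad/s): [2.57, 2.57, 3.14, 3.14, 3.14, 3.14].

## Interface

Orientations are given as [roll, pitch, yaw] about the fixed x, y, z axes, in that order (R = Rz(yaw) Ry(pitch) Rx(roll)).
In Python, from cell import robot gives the robot as it stands. The module is installed in compiled form; this text tells all that it offers.
- The arm moves only by the shell command python3 -m jog 'ROWS' [FORCE]. ROWS is JSON, a list that holds one entry, the list of rows, each a list of 5 numbers: the gripper's target within -1 to 1 (fully open at 1, half-way at 0, shut at -1), then the shift along the tool's x, y, z in m, then the turn about the tool's z in rad. A call has 1 to 5 rows; each row is the pose to reach, as a shift and turn from the pose commanded when the call began, along the tool's axes at that moment; what a row does not reach only later rows make up. A row lasts 1/12 s, in which the tool goes at most 41.7 mm and 7.16 degrees, less where a joint would pass 70% of its speed; a pose out of reach is approached as far as the arm can. A call with a gripper value outside its range is refused whole. The fingers move at their own pace and stop on an object; FORCE is the grip in N (left out, the last holds). Time passes only in rows, so rows that repeat a pose let the fingers close. It gives the time, the measured TCP pose, the force, the opening and the grip force at its end, in the units of the state.
- robot.observe(): the state, without advancing time (a new reading comes with each control period).
- robot.read_camera(name): name is "scene" or "top"; returns the picture (420x560x3 uint8, red, green, blue); there is no depth.
- robot.camera_model(name): a dict with "camera_matrix" (3x3 intrinsics, pixels), "dist_coeffs" ([k1, k2, p1, p2, k3] as OpenCV has them; the pictures are not rectified), "position" and "attitude" of the camera in the world. Camera axes: x right, y down, z forward; pixel columns grow to the right and rows downward; lengths in m; the calibration is good to about 2 mm. A picture is of the moment at which its call begins. camera_model takes no time and is no camera call.
- robot.hand_in(): hands the job in; it is judged then, once.
The state is a dict: "time": time; "qpos": joint angles; "qvel": joint speeds; "joint_efforts": joint torques, N m; "tool_pos": TCP position; "tool_rot": TCP orientation; "contact_force": force on the tool from outside, world axes, zero at the start; "torque": the same for the moment, N m; "opening": finger opening in m; "grip_force": force on a finger pad.
Only numpy, scipy, OpenCV 4.12 (cv2) and the standard library are available. Lean on these libraries where they do the work, as an engineer would, in place of code of your own. Each camera call takes 0.05 s, during which the arm holds its last target. There are 200 camera calls.

## Working session

There is one attempt and no reset: what is moved stays moved. The work goes in short steps, Python scripts to look and compute and a shell command to move; the robot and the scene stay as the last step left them, time stands still between calls to the robot, and variables do not carry over. Pictures are saved under pics/ and viewed, at most 14 in all, crops included, and the job is handed in when it is done.

```bash
mkdir -p pics
cat > h.py <<'E'
import numpy as np, cv2
from cell import robot
from scipy.spatial.transform import Rotation as R
def shot(name,fn,crop=None,scale=1):
    im=robot.read_camera(name)[:,:,::-1]
    cv2.imwrite('pics/raw_'+fn,im)
    if crop: x0,y0,x1,y1=crop; im=im[y0:y1,x0:x1]
    if scale!=1: im=cv2.resize(im,None,fx=scale,fy=scale,interpolation=cv2.INTER_CUBIC)
    cv2.imwrite('pics/'+fn,im)
def cam(n):
    m=robot.camera_model(n); a=np.array(m['attitude'],float)
    Rm=a if a.shape==(3,3) else (R.from_euler('xyz',a).as_matrix() if a.size==3 else R.from_quat(a).as_matrix())
    return np.array(m['camera_matrix']),np.array(m['dist_coeffs']),np.array(m['position']),Rm
def ray(n,u,v):
    K,d,p,Rm=cam(n); q=cv2.undistortPoints(np.array([[[u,v]]],float),K,d)[0,0]
    return p,Rm@np.array([q[0],q[1],1])
def at(n,u,v,z):
    p,r=ray(n,u,v); return p+r*(z-p[2])/r[2]
def px(n,P):
    K,d,p,Rm=cam(n); return cv2.projectPoints((np.atleast_2d(P)-p)@Rm,np.zeros(3),np.zeros(3),K,d)[0][:,0]
def tri(u1,u2):
    p1,r1=ray('top',*u1);p2,r2=ray('scene',*u2)
    A=np.stack([r1,-r2],1);s=np.linalg.lstsq(A,p2-p1,rcond=None)[0]
    a,b=p1+r1*s[0],p2+r2*s[1];return (a+b)/2,np.linalg.norm(a-b)
E
python3 - <<'E'
from h import *
for n in('top','scene'):
    print(robot.camera_model(n)); shot(n,n+'0.png',scale=1.4)
s=robot.observe();print(s, robot.nose_length)
E
```

```text
{'camera_matrix': array([[523.15450437,   0.        , 276.75668765],
       [  0.        , 523.15450437, 212.04081325],
       [  0.        ,   0.        ,   1.        ]]), 'dist_coeffs': array([-0.19071086,  0.        ,  0.        ,  0.        ,  0.        ]), 'position': array([ 0.27243302, -0.15015474,  1.36222051]), 'attitude': array([-2.9888354 , -0.01858841, -1.58892134])}
{'camera_matrix': array([[507.16444413,   0.        , 266.76387228],
       [  0.        , 507.16444413, 207.64956874],
       [  0.        ,   0.        ,   1.        ]]), 'dist_coeffs': array([-0.09908809,  0.        ,  0.        ,  0.        ,  0.        ]), 'position': array([ 1.12723237, -0.56653187,  1.03830772]), 'attitude': array([-2.46338401,  0.01882651,  1.00549628])}
{'time': 0.1, 'qpos': array([ 1.18196323e+00,  3.42653667e-01,  1.52494220e+00, -2.23651735e-05,
        1.27538003e+00, -1.46017838e-01]), 'qvel': array([-2.60553503e-03, -5.98434303e-04, -1.28300288e-03,  8.80234449e-05,
       -2.21667193e-04, -2.32663557e-04]), 'joint_efforts': array([ 2.17971479e-03, -4.31993115e+01, -2.44697535e+01,  7.20071350e-02,
        5.25620522e-02, -7.40709766e-05]), 'tool_pos': array([0.12608627, 0.50926678, 0.23410689]), 'tool_rot': array([-3.14022101e+00, -1.80102767e-04,  2.89878380e+00]), 'contact_force': array([-0.77413285, -0.71417878, -0.51555302]), 'torque': array([-0.00881969, -0.00742589,  0.06746578]), 'grip_force': 0.0, 'opening': 0.09157818947527029} 0.008
```

View pics/top0.png

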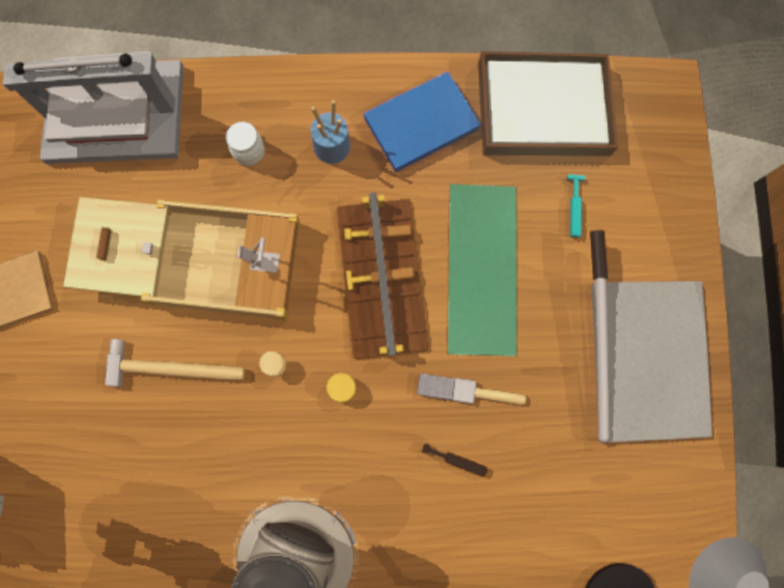

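View pics/scene0.png

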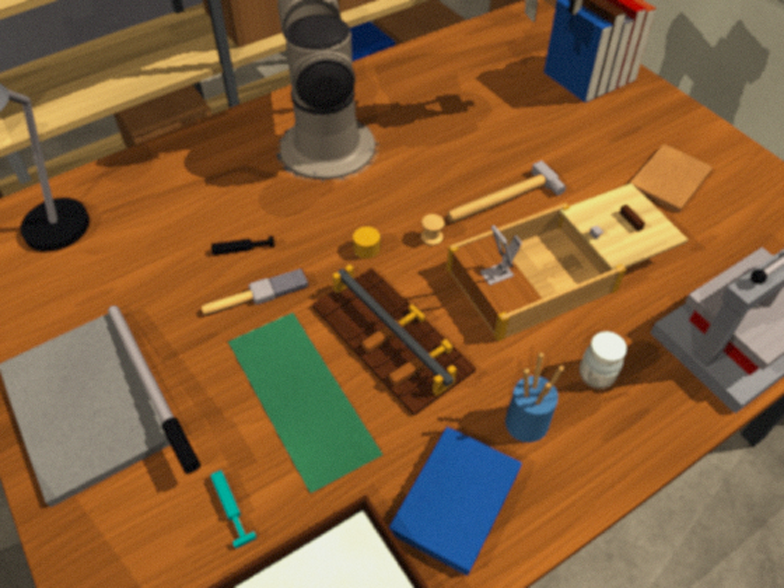

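The top view shows the case at left (lid juts left), the rack in the middle at about (383,278), and the mat at (482,270). Two tools are in the rack and its third bay is empty. I'll enlarge crops next.

Run:
```python
from h import *
a=cv2.imread('pics/raw_top0.png');b=cv2.imread('pics/raw_scene0.png')
cv2.imwrite('pics/c1.png',cv2.resize(a[120:270,40:240],None,fx=4,fy=4,interpolation=cv2.INTER_CUBIC))
cv2.imwrite('pics/c2.png',cv2.resize(a[120:270,220:380],None,fx=4,fy=4,interpolation=cv2.INTER_CUBIC))
cv2.imwrite('pics/c3.png',cv2.resize(b[120:270,310:510],None,fx=4,fy=4,interpolation=cv2.INTER_CUBIC))
```

```text
(no output)
```

View pics/c1.png

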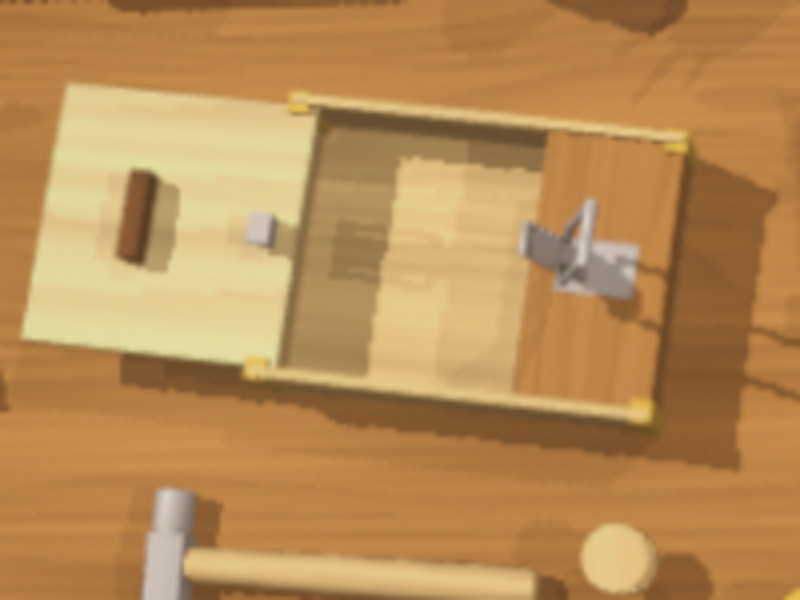

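View pics/c2.png

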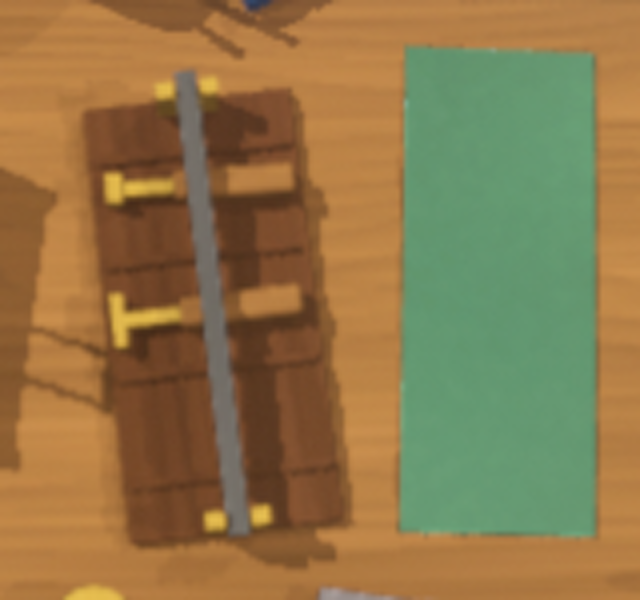

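View pics/c3.png

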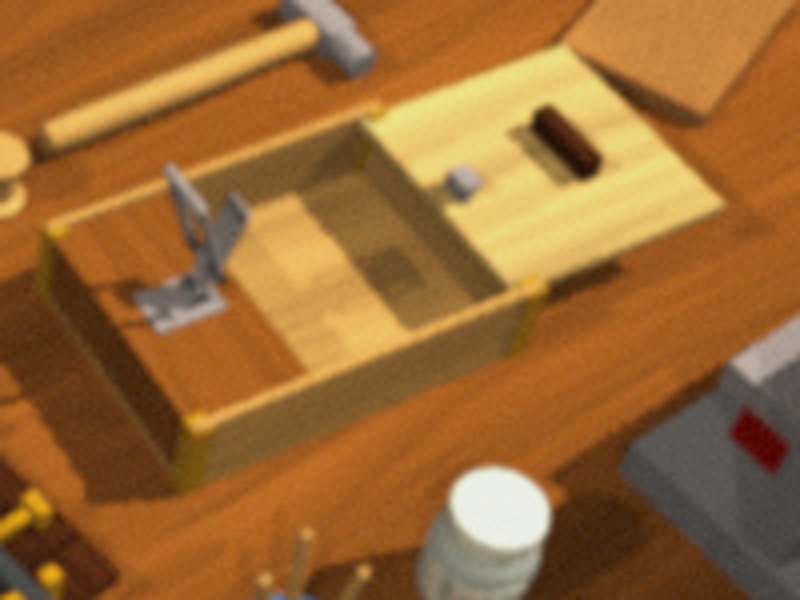

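Tools present: the stamp in the upper bay and the pallet in the middle, heads towards the left of the picture (+y). There is no folder. Next I'll compute positions from the pixels.

Run:
```python
from h import *
np.set_printoptions(precision=4,suppress=True)
c1=lambda x,y,z:at('top',40+x/4,120+y/4,z)
c2=lambda x,y,z:at('top',220+x/4,120+y/4,z)
def seg(n,a,b):
    d=b-a;print(n,a,b,'mid',(a+b)/2,'len',np.linalg.norm(d),'ang',np.arctan2(d[1],d[0]))
seg('bar',c2(186,72,.051),c2(238,533,.051))
m=[c2(*p,.003) for p in((406,48),(594,54),(400,531),(596,537))];print('mat',np.mean(m,0));seg('matL',(m[0]+m[1])/2,(m[2]+m[3])/2)
seg('stamp h->w',c2(294,178,.03),c2(105,189,.03))
seg('pallet',c2(301,299,.03),c2(112,320,.03))
r=[c2(*p,.012) for p in((86,112),(292,90),(132,545),(348,523))];print('rack',np.mean(r,0));seg('rack',np.mean(r[:2],0),np.mean(r[2:],0))
k=[c1(*p,.066) for p in((300,102),(677,142),(642,411),(257,368))]
print('case',np.mean(k,0));seg('case -y to +y',(k[1]+k[2])/2,(k[0]+k[3])/2);seg('width',k[0],k[3])
print('lidh',c1(137,215,.082),'keeper',c1(260,228,.077))
print('levertip tri',)
for n,a,b in(('levertip?',(527,240),(240,205)),('bailbar?',(590,205),(175,170)),('lidh',(137,215),(567,140)),('corner-y',(677,142),(195,425))):
    print(n,tri((40+a[0]/4,120+a[1]/4),(310+b[0]/4,120+b[1]/4)))
C=np.mean(k,0);C[2]=0
for n,P in (('jar',(245,128)),('pot',(330,130))): print(n,at('top',P[0]/1.4,P[1]/1.4,.085))
```

```text
bar [ 0.6692 -0.155   0.051 ] [ 0.3692 -0.1832  0.051 ] mid [ 0.5192 -0.1691  0.051 ] len 0.30134510316467317 ang -3.0480516920762195
mat [ 0.5327 -0.3619  0.003 ]
matL [ 0.6967 -0.3691  0.003 ] [ 0.3688 -0.3547  0.003 ] mid [ 0.5327 -0.3619  0.003 ] len 0.32822551744951445 ang 3.0976284145327186
stamp h->w [ 0.6024 -0.2248  0.03  ] [ 0.5967 -0.101   0.03  ] mid [ 0.5996 -0.1629  0.03  ] len 0.12388126635491388 ang 1.6165806002874645
pallet [ 0.5217 -0.2274  0.03  ] [ 0.5097 -0.1049  0.03  ] mid [ 0.5157 -0.1661  0.03  ] len 0.12314064672924296 ang 1.6684019769731584
rack [ 0.5161 -0.1713  0.012 ]
rack [ 0.6609 -0.157   0.012 ] [ 0.3713 -0.1856  0.012 ] mid [ 0.5161 -0.1713  0.012 ] len 0.29095912619903946 ang -3.0432612812373234
case [0.5498 0.1267 0.066 ]
case -y to +y [0.5339 0.0028 0.066 ] [0.5657 0.2506 0.066 ] mid [0.5498 0.1267 0.066 ] len 0.24981564772266956 ang 1.4431497967516373
width [0.6531 0.2397 0.066 ] [0.4784 0.2615 0.066 ] mid [0.5657 0.2506 0.066 ] len 0.17605254483207297 ang 3.0177344908872126
lidh [0.5765 0.3407 0.082 ] keeper [0.5671 0.2594 0.077 ]
levertip tri
levertip? (array([0.5442, 0.0771, 0.1349]), np.float64(0.004704571542431311))
bailbar? (array([0.5463, 0.0238, 0.1994]), np.float64(0.007914470938421509))
lidh (array([0.5795, 0.3454, 0.0733]), np.float64(0.0031415697794637903))
corner-y (array([ 0.622 , -0.0069,  0.0614]), np.float64(0.0010543036015940393))
jar [0.7899 0.0814 0.085 ]
pot [ 0.7821 -0.0769  0.085 ]
```

```bash
cat >> h.py <<'E'
def pose():
    s=robot.observe();return np.array(s['tool_pos']),s['tool_rot'][2],s
def plan(targets,start=None):
    """print shift in tool axes + turn, chained from measured pose; targets (x,y,z,yaw)"""
    p,yaw,s=pose()
    if start: p,yaw=np.array(start[:3]),start[3]
    for t in targets:
        d=np.array(t[:3])-p;c,sn=np.cos(yaw),np.sin(yaw)
        dt=(yaw-t[3]+np.pi)%(2*np.pi)-np.pi
        print('%.4f %.4f %.4f turn %.4f'%(d[0]*c+d[1]*sn,d[0]*sn-d[1]*c,-d[2],dt),'dist %.3f'%np.linalg.norm(d))
        p,yaw=np.array(t[:3]),t[3]
E
python3 -c "
from h import *
plan([(.25,.38,.235,3.235),(.40,.20,.235,3.235),(.48,0,.235,3.235),(.5192,-.1691,.235,3.235),(.5192,-.1691,.08,3.235),(.5192,-.1691,.047,3.235)])"
```

```text
-0.1514 -0.0957 -0.0009 turn -0.3362 dist 0.179
-0.1326 -0.1932 -0.0000 turn 0.0000 dist 0.234
-0.0610 -0.2066 -0.0000 turn 0.0000 dist 0.215
-0.0233 -0.1720 -0.0000 turn 0.0000 dist 0.174
-0.0000 0.0000 0.1550 turn 0.0000 dist 0.155
-0.0000 0.0000 0.0330 turn 0.0000 dist 0.033
```

```bash
python3 -m jog '[[[1,-0.15,-0.095,0,-0.336],[1,-0.15,-0.095,0,-0.336],[1,-0.15,-0.095,0,-0.336],[1,-0.15,-0.095,0,-0.336],[1,-0.15,-0.095,0,-0.336]]]' 30
python3 -m jog '[[[1,-0.11,-0.16,0,0],[1,-0.11,-0.16,0,0],[1,-0.11,-0.16,0,0],[1,-0.11,-0.16,0,0],[1,-0.11,-0.16,0,0]]]'
python3 -m jog '[[[1,-0.07,-0.18,0,0],[1,-0.07,-0.18,0,0],[1,-0.07,-0.18,0,0],[1,-0.07,-0.18,0,0],[1,-0.07,-0.18,0,0]]]'
python3 -m jog '[[[1,-0.03,-0.17,0,0],[1,-0.03,-0.17,0,0],[1,-0.03,-0.17,0,0],[1,-0.03,-0.17,0,0],[1,-0.03,-0.17,0,0]]]'
python3 -c "
from h import *
plan([(.5192,-.1691,.235,3.235),(.5192,-.1691,.08,3.235),(.5192,-.1691,.047,3.235)])"
```

```text
time: 0.52
tool_pos: [0.2507, 0.3786, 0.2344]
tool_rot: [-3.14, 0.0, -3.049]
contact_force: [0.3, 0.4, -0.1]
opening: 0.0916
grip_force: 0.0
time: 0.93
tool_pos: [0.375, 0.2296, 0.2346]
tool_rot: [-3.141, 0.0, -3.05]
contact_force: [1.4, 0.3, 0.5]
opening: 0.0917
grip_force: 0.0
time: 1.35
tool_pos: [0.4609, 0.0563, 0.2345]
tool_rot: [-3.141, 0.0, -3.05]
contact_force: [-0.4, -0.1, 0.8]
opening: 0.0919
grip_force: 0.0
time: 1.77
tool_pos: [0.5065, -0.1127, 0.2341]
tool_rot: [-3.139, 0.0, -3.053]
contact_force: [-0.4, -0.3, 0.1]
opening: 0.0918
grip_force: 0.0
-0.0076 -0.0573 -0.0009 turn -0.0048 dist 0.058
-0.0000 0.0000 0.1550 turn 0.0000 dist 0.155
-0.0000 0.0000 0.0330 turn 0.0000 dist 0.033
```

```bash
python3 -m jog '[[[0,-0.0076,-0.0573,0,-0.005],[0,-0.0076,-0.0573,0,-0.005],[0,-0.0076,-0.0573,0.08,-0.005],[0,-0.0076,-0.0573,0.11,-0.005],[0,-0.0076,-0.0573,0.11,-0.005]]]'
python3 -m jog '[[[0,0,0,0.04,0],[0,0,0,0.06,0],[0,0,0,0.077,0],[0,0,0,0.077,0],[0,0,0,0.077,0]]]'
python3 -m jog '[[[-1,0,0,0,0],[-1,0,0,0,0],[-1,0,0,0,0],[-1,0,0,0,0],[-1,0,0,0,0]]]' 40
python3 -m jog '[[[-1,0,0,0,0],[-1,0,0,0,0],[-1,0,0,0,0],[-1,0,0,0,0]]]' 40
python3 -c "
from h import *
plan([(.5192,-.1691,.15,3.235)])"
```

```text
time: 2.18
tool_pos: [0.5167, -0.1626, 0.1212]
tool_rot: [3.139, -0.003, -3.044]
contact_force: [-0.1, -0.5, 0.1]
opening: 0.0634
grip_force: 0.0
time: 2.6
tool_pos: [0.5179, -0.1627, 0.0471]
tool_rot: [3.14, -0.002, -3.043]
contact_force: [0.3, -0.3, 0.8]
opening: 0.046
grip_force: 0.0
time: 3.02
tool_pos: [0.5189, -0.1637, 0.0486]
tool_rot: [-3.14, 0.002, -3.043]
contact_force: [0.3, -5.3, 1.3]
opening: 0.0171
grip_force: 5.1
time: 3.35
tool_pos: [0.5192, -0.1653, 0.0486]
tool_rot: [-3.138, 0.002, -3.043]
contact_force: [-1.1, -7.1, 0.5]
opening: 0.0133
grip_force: 40.0
0.0004 -0.0038 -0.1014 turn 0.0048 dist 0.101
```

```bash
python3 -m jog '[[[-1,0,-0.003,0,0],[-1,0,-0.003,0,0],[-1,0,-0.003,-0.015,0],[-1,0,-0.003,-0.03,0],[-1,0,-0.003,-0.045,0]]]'
python3 -m jog '[[[-1,0,0,-0.03,0],[-1,0,0,-0.06,0],[-1,0,0,-0.08,0],[-1,0,0,-0.08,0],[-1,0,0,-0.08,0]]]'
python3 -c "
from h import *
plan([(.5192,-.1691,.17,3.0976),(.5327,-.3619,.17,3.0976),(.5327,-.3619,.0155,3.0976)])"
```

```text
time: 3.77
tool_pos: [0.5181, -0.1659, 0.0927]
tool_rot: [3.14, -0.002, -3.044]
contact_force: [-0.2, -0.5, -2.8]
opening: 0.0133
grip_force: 40.0
time: 4.18
tool_pos: [0.5188, -0.1662, 0.1729]
tool_rot: [-3.141, 0.001, -3.043]
contact_force: [-0.5, -0.0, -2.8]
opening: 0.0134
grip_force: 40.0
-0.0001 -0.0030 0.0029 turn 0.1422 dist 0.004
-0.0220 -0.1920 -0.0000 turn 0.0000 dist 0.193
0.0000 0.0000 0.1545 turn 0.0000 dist 0.155
```

```bash
python3 -m jog '[[[-1,0,0,0,0.142],[-1,0,0,0,0.142],[-1,0,0,0,0.142]]]'
python3 -m jog '[[[-1,-0.022,-0.195,0,0],[-1,-0.022,-0.195,0,0],[-1,-0.022,-0.195,0,0],[-1,-0.022,-0.195,0,0],[-1,-0.022,-0.195,0,0]]]'
python3 -m jog '[[[-1,0,0,0,0],[-1,0,0,0,0],[-1,0,0,0.04,0],[-1,0,0,0.08,0],[-1,0,0,0.1,0]]]'
python3 -m jog '[[[-1,0,0,0,0],[-1,0,0,0,0]]]'
python3 -c "
from h import *
plan([(.5327,-.3619,.0165,3.0976)])"
```

```text
time: 4.43
tool_pos: [0.5178, -0.1658, 0.1707]
tool_rot: [3.14, -0.003, 3.099]
contact_force: [0.3, -0.0, -3.1]
opening: 0.0136
grip_force: 40.0
time: 4.85
tool_pos: [0.5314, -0.3652, 0.171]
tool_rot: [3.141, -0.001, 3.1]
contact_force: [0.5, 0.2, -1.7]
opening: 0.0138
grip_force: 40.0
time: 5.27
tool_pos: [0.5301, -0.3585, 0.0676]
tool_rot: [3.136, -0.006, 3.101]
contact_force: [-1.0, 0.6, -3.6]
opening: 0.0132
grip_force: 40.0
time: 5.43
tool_pos: [0.5318, -0.3602, 0.0716]
tool_rot: [3.139, -0.003, 3.1]
contact_force: [0.5, 0.4, -1.9]
opening: 0.0138
grip_force: 40.0
-0.0009 -0.0017 0.0551 turn 0.0026 dist 0.055
```

```bash
python3 -m jog '[[[-1,0,0,0.02,0],[-1,0,0,0.035,0],[-1,0,0,0.045,0],[-1,0,0,0.05,0],[-1,0,0,0.05,0]]]'
python3 -m jog '[[[-1,0,0,0.003,0],[-1,0,0,0.004,0],[-1,0,0,0.004,0]]]'
```

```text
time: 5.85
tool_pos: [0.5324, -0.3618, 0.023]
tool_rot: [3.142, 0.0, 3.099]
contact_force: [-0.5, -0.1, -2.2]
opening: 0.0137
grip_force: 40.0
time: 6.1
tool_pos: [0.5325, -0.3622, 0.0194]
tool_rot: [-3.141, 0.001, 3.098]
contact_force: [0.0, -0.2, -3.4]
opening: 0.0133
grip_force: 40.0
```

```bash
python3 -m jog '[[[-1,0,0,0.002,0],[-1,0,0,0.0035,0],[-1,0,0,0.004,0],[-1,0,0,0.004,0]]]'
python3 -m jog '[[[0,0,0,0,0],[0,0,0,0,0],[0,0,0,0,0],[0,0,0,0,0]]]'
python3 -m jog '[[[0,0,0,-0.02,0],[0,0,0,-0.06,0],[0,0,0,-0.1,0],[0,0,0,-0.14,0],[0,0,0,-0.14,0]]]'
python3 -c "
from h import *
shot('top','top1.png',(220,120,400,270),4)
plan([(.5996+.0007,-.1629-.022,.155,1.6166+0),(.5996,-.1849,.155,1.6166+np.pi)])"
```

```text
time: 6.43
tool_pos: [0.5321, -0.362, 0.0147]
tool_rot: [3.141, 0.0, 3.098]
contact_force: [-0.1, -0.3, -3.1]
opening: 0.0134
grip_force: 40.0
time: 6.77
tool_pos: [0.5324, -0.3622, 0.015]
tool_rot: [-3.141, 0.001, 3.098]
contact_force: [0.5, 0.7, -0.2]
opening: 0.0355
grip_force: 0.0
time: 7.18
tool_pos: [0.5354, -0.3647, 0.1644]
tool_rot: [-3.132, 0.012, 3.098]
contact_force: [0.5, 0.1, 1.1]
opening: 0.0459
grip_force: 0.0
-0.0581 0.1816 0.0055 turn 1.4814 dist 0.191
0.0000 -0.0007 -0.0000 turn -3.1416 dist 0.001
```

View pics/top1.png

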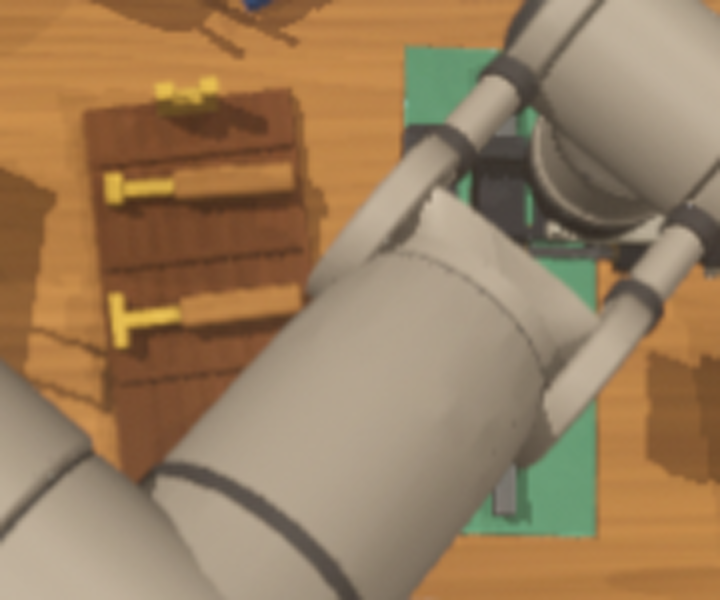

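The bar lies on the mat along its x. The stamp is at (105–294,183) and the pallet at (112–301,310), both unmoved. Next is the stamp.

```bash
python3 -m jog '[[[0,-0.058,0.182,0,0.62],[0,-0.058,0.182,0,0.62],[0,-0.058,0.182,0,0.62],[0,-0.058,0.182,0,0.62],[0,-0.058,0.182,0,0.62]]]'
python3 -m jog '[[[0,0,0,0,0.6],[0,0,0,0,0.6],[0,0,0,0,0.6],[0,0,0,0,0.6],[0,0,0,0,0.6]]]'
python3 -m jog '[[[0,0,0,0,0.26],[0,0,0,0,0.26],[0,0,0,0,0.26],[0,0,0,0,0.26]]]'
python3 -c "
from h import *
plan([(.6004,-.1849,.026,1.6166)])"
```

```text
time: 7.65
tool_pos: [0.5982, -0.1795, 0.1536]
tool_rot: [3.141, -0.002, 2.484]
contact_force: [0.7, -0.6, -0.3]
opening: 0.0458
grip_force: 0.0
time: 8.07
tool_pos: [0.5976, -0.1822, 0.1534]
tool_rot: [-3.14, -0.001, 1.883]
contact_force: [-0.9, -0.5, 0.3]
opening: 0.0457
grip_force: 0.0
time: 8.4
tool_pos: [0.5977, -0.1826, 0.1538]
tool_rot: [-3.14, -0.001, 1.632]
contact_force: [-0.4, -0.0, -0.5]
opening: 0.046
grip_force: 0.0
-0.0025 0.0026 0.1278 turn 0.0156 dist 0.128
```

```bash
python3 -m jog '[[[0,-0.0025,0.0026,0.04,0.015],[0,-0.0025,0.0026,0.08,0.015],[0,-0.0025,0.0026,0.1,0.015],[0,-0.0025,0.0026,0.12,0.015],[0,-0.0025,0.0026,0.128,0.015]]]'
python3 -m jog '[[[0,0,0,0,0],[-1,0,0,0,0],[-1,0,0,0,0],[-1,0,0,0,0],[-1,0,0,0,0]]]' 25
python3 -m jog '[[[-1,0,0,0,0],[-1,0,0,0,0],[-1,0,0,0,0]]]' 25
python3 -m jog '[[[-1,0,0,-0.02,0],[-1,0,0,-0.06,0],[-1,0,0,-0.1,0],[-1,0,0,-0.13,0],[-1,0,0,-0.13,0]]]' 25
python3 -c "
from h import *
C=np.array([.5498,.1267]);u=np.array([.9919,-.1273]);v=np.array([.1273,.9919])
P=C+.037*u+.018*v;Q=C-.037*u+.018*v;print(P,Q)
plan([(.575,-.03,.16,1.4431),(P[0],P[1],.16,1.4431),(P[0],P[1],.023,1.4431)])"
```

```text
time: 8.82
tool_pos: [0.599, -0.1843, 0.0238]
tool_rot: [-3.137, -0.002, 1.618]
contact_force: [-16.1, 5.8, 48.2]
opening: 0.0457
grip_force: 25.1
time: 9.23
tool_pos: [0.601, -0.1852, 0.0271]
tool_rot: [3.141, 0.0, 1.615]
contact_force: [-0.2, 0.0, -0.5]
opening: 0.0237
grip_force: 0.0
time: 9.48
tool_pos: [0.601, -0.1851, 0.027]
tool_rot: [3.141, 0.0, 1.615]
contact_force: [-0.1, 0.2, 1.9]
opening: 0.02
grip_force: 25.0
time: 9.9
tool_pos: [0.6039, -0.1863, 0.1641]
tool_rot: [3.13, 0.005, 1.614]
contact_force: [1.2, -0.5, -0.5]
opening: 0.0197
grip_force: 25.0
[0.5887917 0.1398441] [0.5153911 0.1492643]
0.1574 -0.0221 0.0041 turn 0.1713 dist 0.159
0.1702 -0.0080 -0.0000 turn 0.0000 dist 0.170
0.0000 0.0000 0.1370 turn 0.0000 dist 0.137
```

```bash
python3 -m jog '[[[-1,0.157,-0.022,-0.04,0.17],[-1,0.157,-0.022,-0.04,0.17],[-1,0.157,-0.022,-0.04,0.17],[-1,0.157,-0.022,-0.04,0.17],[-1,0.157,-0.022,-0.04,0.17]]]'
python3 -m jog '[[[-1,0.17,-0.008,0,0],[-1,0.17,-0.008,0,0],[-1,0.17,-0.008,0,0],[-1,0.17,-0.008,0,0],[-1,0.17,-0.008,0,0]]]'
python3 -c "
from h import *
plan([(.5888,.1398,.1,1.4431),(.5888,.1398,.024,1.4431)])"
```

```text
time: 10.32
tool_pos: [0.571, -0.023, 0.1982]
tool_rot: [3.141, -0.003, 1.45]
contact_force: [0.5, 0.6, -1.3]
opening: 0.0195
grip_force: 25.0
time: 10.73
tool_pos: [0.5849, 0.147, 0.1959]
tool_rot: [-3.14, -0.003, 1.45]
contact_force: [-0.8, -0.5, -1.2]
opening: 0.0199
grip_force: 25.0
-0.0066 0.0047 0.0959 turn 0.0067 dist 0.096
0.0000 0.0000 0.0760 turn 0.0000 dist 0.076
```

```bash
python3 -m jog '[[[-1,-0.006,0.004,0,0.007],[-1,-0.006,0.004,0.03,0.007],[-1,-0.006,0.004,0.06,0.007],[-1,-0.006,0.004,0.09,0.007],[-1,-0.006,0.004,0.11,0.007]]]'
python3 -m jog '[[[-1,0,0,0,0],[-1,0,0,0.02,0],[-1,0,0,0.035,0],[-1,0,0,0.045,0],[-1,0,0,0.045,0]]]'
python3 -c "
from h import *
plan([(.5888,.1398,.024,1.4431)])"
```

```text
time: 11.15
tool_pos: [0.5874, 0.1319, 0.0834]
tool_rot: [-3.138, 0.001, 1.436]
contact_force: [-0.5, -0.6, -1.5]
opening: 0.0198
grip_force: 25.0
time: 11.57
tool_pos: [0.5881, 0.1329, 0.0405]
tool_rot: [-3.139, 0.001, 1.436]
contact_force: [-0.0, -0.3, -1.7]
opening: 0.0198
grip_force: 25.0
0.0069 -0.0002 0.0165 turn -0.0068 dist 0.018
```

```bash
python3 -m jog '[[[-1,0.007,0,0.005,-0.007],[-1,0.007,0,0.01,-0.007],[-1,0.007,0,0.013,-0.007],[-1,0.007,0,0.016,-0.007],[-1,0.007,0,0.016,-0.007]]]'
python3 -m jog '[[[-0.3,0,0,0,0],[-0.3,0,0,0,0],[-0.3,0,0,0,0]]]'
python3 -m jog '[[[-0.3,0,0,-0.03,0],[-0.3,0,0,-0.07,0],[-0.3,0,0,-0.11,0],[-0.3,0,0,-0.15,0],[-0.3,0,0,-0.18,0]]]'
python3 -m jog '[[[-0.3,0,0,0,0],[-0.3,0,0,0,0]]]'
python3 -c "
from h import *
plan([(.5689,-.02,.2,1.6684),(.5178,-.188,.16,1.6684)])"
```

```text
time: 11.98
tool_pos: [0.5895, 0.141, 0.0254]
tool_rot: [-3.141, 0.0, 1.444]
contact_force: [0.5, 1.2, -1.9]
opening: 0.0201
grip_force: 25.0
time: 12.23
tool_pos: [0.59, 0.141, 0.0262]
tool_rot: [3.141, -0.0, 1.444]
contact_force: [-0.4, -0.1, -0.0]
opening: 0.0311
grip_force: 0.0
time: 12.65
tool_pos: [0.5904, 0.141, 0.2099]
tool_rot: [3.137, -0.001, 1.444]
contact_force: [0.9, 0.0, 0.3]
opening: 0.0318
grip_force: 0.0
time: 12.82
tool_pos: [0.5906, 0.1411, 0.2082]
tool_rot: [3.137, -0.001, 1.444]
contact_force: [0.9, 0.3, -0.6]
opening: 0.032
grip_force: 0.0
-0.1625 -0.0012 0.0082 turn -0.2241 dist 0.163
-0.1622 -0.0672 0.0400 turn 0.0000 dist 0.180
```

```bash
python3 -m jog '[[[-0.3,-0.163,0,0,-0.224],[-0.3,-0.163,0,0,-0.224],[-0.3,-0.163,0,0,-0.224],[-0.3,-0.163,0,0,-0.224],[-0.3,-0.163,0,0,-0.224]]]'
python3 -c "
from h import *
shot('top','top2.png',(80,120,280,270),4)
plan([(.5178,-.188,.16,1.6684)])"
```

```text
time: 13.23
tool_pos: [0.5675, -0.0272, 0.2039]
tool_rot: [-3.138, 0.002, 1.663]
contact_force: [0.1, -1.1, 0.0]
opening: 0.0323
grip_force: 0.0
-0.1586 -0.0650 0.0440 turn -0.0056 dist 0.177
```

View pics/top2.png

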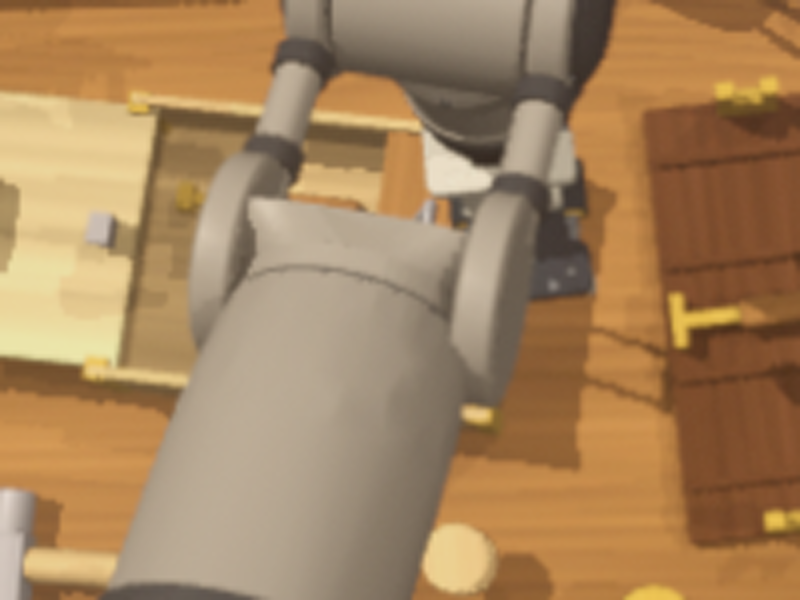

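The pallet is unmoved, with its cross-piece at (676,321). The stamp's head shows inside the case at (190,195).

```bash
python3 -m jog '[[[-0.3,-0.159,-0.065,0.04,-0.006],[-0.3,-0.159,-0.065,0.04,-0.006],[-0.3,-0.159,-0.065,0.04,-0.006],[-0.3,-0.159,-0.065,0.04,-0.006],[-0.3,-0.159,-0.065,0.04,-0.006]]]'
python3 -m jog '[[[-0.3,0,0,0,0],[-0.3,0,0,0.03,0],[-0.3,0,0,0.06,0],[-0.3,0,0,0.08,0],[-0.3,0,0,0.08,0]]]'
python3 -c "
from h import *
plan([(.5178,-.188,.028,1.6684)])"
```

```text
time: 13.7
tool_pos: [0.5176, -0.1884, 0.1629]
tool_rot: [-3.137, -0.001, 1.672]
contact_force: [0.6, 0.1, -0.8]
opening: 0.0322
grip_force: 0.0
time: 14.12
tool_pos: [0.518, -0.1817, 0.0815]
tool_rot: [-3.135, -0.005, 1.676]
contact_force: [0.2, 0.1, -0.1]
opening: 0.0321
grip_force: 0.0
-0.0062 -0.0008 0.0535 turn 0.0075 dist 0.054
```

```bash
python3 -m jog '[[[-0.3,-0.005,-0.001,0.02,0.007],[-0.3,-0.005,-0.001,0.035,0.007],[-0.3,-0.005,-0.001,0.045,0.007],[-0.3,-0.005,-0.001,0.052,0.007],[-0.3,-0.005,-0.001,0.052,0.007]]]'
python3 -m jog '[[[-0.3,0,0,0,0],[-1,0,0,0,0],[-1,0,0,0,0],[-1,0,0,0,0],[-1,0,0,0,0]]]' 25
python3 -m jog '[[[-1,0,0,0,0],[-1,0,0,-0.02,0],[-1,0,0,-0.06,0],[-1,0,0,-0.1,0],[-1,0,0,-0.14,0]]]' 25
python3 -m jog '[[[-1,0,0,-0.035,0],[-1,0,0,-0.035,0]]]' 25
python3 -c "
from h import *
plan([(.495,-.01,.2,1.4431),(.5154,.1493,.2,1.4431)])"
```

```text
time: 14.53
tool_pos: [0.5194, -0.1893, 0.0331]
tool_rot: [-3.14, -0.001, 1.668]
contact_force: [-0.6, -0.5, -0.4]
opening: 0.0322
grip_force: 0.0
time: 14.95
tool_pos: [0.5199, -0.1905, 0.0346]
tool_rot: [3.14, 0.001, 1.667]
contact_force: [-0.4, 0.3, 4.4]
opening: 0.0195
grip_force: 24.9
time: 15.37
tool_pos: [0.5188, -0.1902, 0.175]
tool_rot: [-3.14, -0.001, 1.667]
contact_force: [1.1, -1.0, 0.3]
opening: 0.0195
grip_force: 24.9
time: 15.53
tool_pos: [0.5223, -0.1919, 0.2164]
tool_rot: [3.13, 0.007, 1.667]
contact_force: [1.4, -1.0, 0.5]
opening: 0.0196
grip_force: 24.9
0.1837 -0.0097 0.0164 turn 0.2241 dist 0.185
0.1606 -0.0001 -0.0000 turn 0.0000 dist 0.161
```

```bash
python3 -m jog '[[[-1,0.184,-0.01,0,0.224],[-1,0.184,-0.01,0,0.224],[-1,0.184,-0.01,0,0.224],[-1,0.184,-0.01,0,0.224],[-1,0.184,-0.01,0,0.224]]]' 40
python3 -m jog '[[[-1,0.161,0,0,0],[-1,0.161,0,0,0],[-1,0.161,0,0,0],[-1,0.161,0,0,0],[-1,0.161,0,0,0]]]'
python3 -m jog '[[[-1,0,0,0,0],[-1,0,0,0,0],[-1,0,0,0,0]]]'
python3 -c "
from h import *
shot('scene','sc2.png',(250,60,450,210),4)
plan([(.5154,.1493,.1,1.4431)])"
```

```text
time: 15.95
tool_pos: [0.49, -0.0043, 0.2082]
tool_rot: [-3.14, -0.002, 1.445]
contact_force: [0.4, 0.2, -1.0]
opening: 0.0192
grip_force: 39.9
time: 16.37
tool_pos: [0.5119, 0.1572, 0.208]
tool_rot: [-3.141, -0.002, 1.448]
contact_force: [-0.2, -0.3, -0.2]
opening: 0.0194
grip_force: 39.9
time: 16.62
tool_pos: [0.512, 0.1504, 0.2084]
tool_rot: [-3.141, 0.0, 1.442]
contact_force: [0.6, 0.7, -0.4]
opening: 0.0189
grip_force: 39.9
-0.0005 0.0034 0.1085 turn -0.0015 dist 0.109
```

View pics/sc2.png

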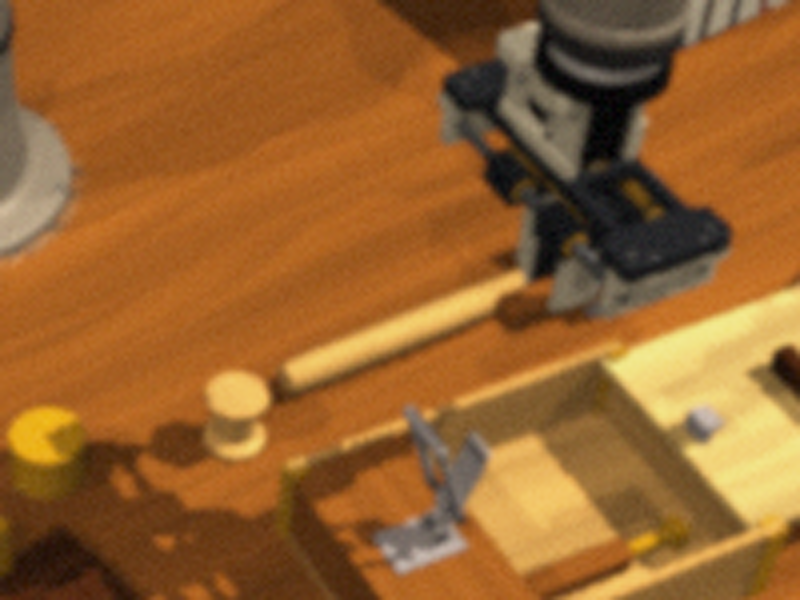

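Run:
```python
from h import *
p,y,s=pose();ax=np.array([np.cos(y),np.sin(y),0])
for d in(-.04,.04,.084): print(d,(px('scene',p+ax*d+[0,0,-.013])-[250,60])*4)
shot('top','t3.png',(40,120,240,270),4)
```

```text
-0.04 [[492.87489658 316.32546328]]
0.04 [[603.09469557 277.26540676]]
0.084 [[661.72148387 256.52553715]]
```

View pics/t3.png

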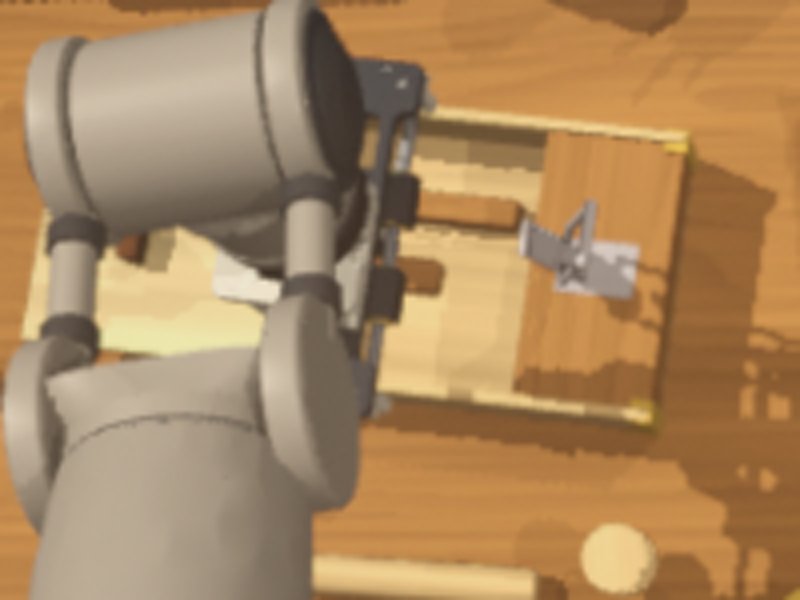

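The pallet's handle end shows in the gripper at (425,275). The stamp lies in the case. I'll lower the pallet.

```bash
python3 -m jog '[[[-1,0,0.003,0.04,0],[-1,0,0.003,0.08,0],[-1,0,0.003,0.11,0],[-1,0,0.003,0.14,0],[-1,0,0.003,0.14,0]]]'
python3 -m jog '[[[-1,0,0,0,0],[-1,0,0,0.01,0],[-1,0,0,0.02,0],[-1,0,0,0.025,0],[-1,0,0,0.025,0]]]'
python3 -c "
from h import *
plan([(.5154,.1493,.033,1.4431)])"
```

```text
time: 17.13
tool_pos: [0.5116, 0.1494, 0.0636]
tool_rot: [-3.132, 0.003, 1.441]
contact_force: [-1.6, -0.6, -0.3]
opening: 0.0191
grip_force: 39.9
time: 17.55
tool_pos: [0.5149, 0.151, 0.0433]
tool_rot: [-3.141, 0.0, 1.443]
contact_force: [-0.6, 0.4, -0.4]
opening: 0.0193
grip_force: 39.9
-0.0016 0.0008 0.0103 turn 0.0001 dist 0.010
```

```bash
python3 -m jog '[[[-1,0,0,0.004,0],[-1,0,0,0.008,0],[-1,0,0,0.011,0],[-1,0,0,0.011,0]]]'
python3 -m jog '[[[-0.3,0,0,0,0],[-0.3,0,0,0,0],[-0.3,0,0,0,0],[-0.3,0,0,0,0]]]'
python3 -m jog '[[[-0.3,0,0,-0.03,0],[-0.3,0,0,-0.07,0],[-0.3,0,0,-0.11,0],[-0.3,0,0,-0.15,0],[-0.3,0,0,-0.18,0]]]'
python3 -m jog '[[[-0.3,0,0,0,0],[-0.3,0,0,0,0],[-0.3,0,0,0,0]]]'
python3 -c "
from h import *
plan([(.5154,.1493,.2,1.4431)])"
```

```text
time: 17.88
tool_pos: [0.5148, 0.1511, 0.0322]
tool_rot: [-3.141, 0.0, 1.443]
contact_force: [0.6, -0.5, -1.2]
opening: 0.0197
grip_force: 39.9
time: 18.22
tool_pos: [0.5154, 0.1512, 0.033]
tool_rot: [3.141, -0.0, 1.443]
contact_force: [-0.3, 0.7, 0.2]
opening: 0.032
grip_force: 0.0
time: 18.63
tool_pos: [0.5157, 0.1513, 0.2165]
tool_rot: [3.138, -0.001, 1.443]
contact_force: [1.1, -0.1, 0.1]
opening: 0.032
grip_force: 0.0
time: 18.88
tool_pos: [0.5146, 0.151, 0.2121]
tool_rot: [-3.141, 0.0, 1.443]
contact_force: [0.6, -0.1, 0.4]
opening: 0.032
grip_force: 0.0
-0.0016 0.0010 0.0121 turn 0.0002 dist 0.012
```

```bash
python3 -c "
from h import *
plan([(.55,.27,.17,1.4431),(.5829,.3846,.15,1.4431),(.5829,.3846,.077,1.4431)])"
```

```text
0.1225 0.0200 0.0421 turn 0.0002 dist 0.131
0.1179 0.0180 0.0200 turn 0.0000 dist 0.121
0.0000 0.0000 0.0730 turn 0.0000 dist 0.073
```

```bash
python3 -m jog '[[[-1,0.122,0.02,0.04,0],[-1,0.122,0.02,0.04,0],[-1,0.122,0.02,0.04,0],[-1,0.122,0.02,0.04,0]]]'
python3 -m jog '[[[-1,0.118,0.018,0.02,0],[-1,0.118,0.018,0.02,0],[-1,0.118,0.018,0.02,0],[-1,0.118,0.018,0.02,0],[-1,0.118,0.018,0.02,0]]]'
python3 -m jog '[[[-1,0,0,0,0],[-1,0,0,0.03,0],[-1,0,0,0.05,0],[-1,0,0,0.06,0],[-1,0,0,0.06,0]]]'
python3 -c "
from h import *
plan([(.5829,.3846,.077,1.4431),(.5638,.2359,.077,1.4431)])"
```

```text
time: 19.22
tool_pos: [0.5492, 0.2741, 0.1674]
tool_rot: [-3.135, 0.001, 1.446]
contact_force: [-0.8, -0.8, -0.7]
opening: 0.01
grip_force: 0.0
time: 19.63
tool_pos: [0.5819, 0.3854, 0.1486]
tool_rot: [-3.137, 0.003, 1.446]
contact_force: [-0.0, 0.1, 0.2]
opening: 0.0002
grip_force: 0.0
time: 20.05
tool_pos: [0.5821, 0.3822, 0.0902]
tool_rot: [-3.137, 0.003, 1.442]
contact_force: [-0.4, 0.3, -0.6]
opening: 0.0003
grip_force: 0.0
0.0025 0.0004 0.0132 turn -0.0013 dist 0.013
-0.1499 -0.0000 -0.0000 turn 0.0000 dist 0.150
```

```bash
python3 -m jog '[[[-1,0,0,0.008,0],[-1,0,0,0.013,0],[-1,0,0,0.013,0]]]'
python3 -m jog '[[[-1,-0.015,0,0,0],[-1,-0.03,0,0,0],[-1,-0.045,0,0,0],[-1,-0.06,0,0,0],[-1,-0.075,0,0,0]]]'
python3 -m jog '[[[-1,-0.015,0,0,0],[-1,-0.03,0,0,0],[-1,-0.045,0,0,0],[-1,-0.06,0,0,0],[-1,-0.075,0,0,0]]]'
python3 -m jog '[[[-1,-0.006,0,0,0],[-1,-0.012,0,0,0],[-1,-0.018,0,0,0],[-1,-0.024,0,0,0],[-1,-0.024,0,0,0]]]'
```

```text
time: 20.3
tool_pos: [0.5834, 0.384, 0.0796]
tool_rot: [-3.142, 0.0, 1.443]
contact_force: [-0.0, 0.1, 0.2]
opening: 0.0004
grip_force: 0.0
time: 20.72
tool_pos: [0.574, 0.3103, 0.0805]
tool_rot: [3.14, -0.002, 1.443]
contact_force: [0.7, 3.0, -3.3]
opening: 0.0004
grip_force: 1.5
time: 21.13
tool_pos: [0.5645, 0.2356, 0.0805]
tool_rot: [3.14, -0.002, 1.443]
contact_force: [0.3, 2.8, -1.2]
opening: 0.0003
grip_force: 1.5
time: 21.55
tool_pos: [0.5615, 0.2109, 0.08]
tool_rot: [3.141, 0.0, 1.443]
contact_force: [-0.2, -0.3, 0.4]
opening: 0.0003
grip_force: 0.0
```

```bash
python3 -m jog '[[[-1,-0.004,0,0,0],[-1,-0.008,0,0,0],[-1,-0.012,0,0,0],[-1,-0.012,0,0,0]]]'
python3 -m jog '[[[-1,-0.002,0,0,0],[-1,-0.004,0,0,0],[-1,-0.006,0,0,0],[-1,-0.006,0,0,0]]]'
python3 -m jog '[[[-1,-0.002,0,0,0],[-1,-0.004,0,0,0],[-1,-0.004,0,0,0]]]'
```

```text
time: 21.88
tool_pos: [0.561, 0.2073, 0.0802]
tool_rot: [3.138, -0.014, 1.442]
contact_force: [3.9, 32.7, -7.3]
opening: 0.0
grip_force: 16.4
time: 22.22
tool_pos: [0.561, 0.2069, 0.0804]
tool_rot: [3.136, -0.022, 1.443]
contact_force: [6.0, 54.0, -10.5]
opening: 0.0005
grip_force: 27.3
time: 22.47
tool_pos: [0.5609, 0.2065, 0.0805]
tool_rot: [3.134, -0.028, 1.443]
contact_force: [8.5, 70.3, -14.4]
opening: 0.0004
grip_force: 34.8
```

```bash
python3 -m jog '[[[-1,0.015,0,0,0],[-1,0.03,0,0,0],[-1,0.045,0,0,0],[-1,0.045,0,-0.04,0],[-1,0.045,0,-0.08,0]]]'
python3 -m jog '[[[-1,0.09,0,-0.04,0],[-1,0.09,0,-0.06,0],[-1,0.09,0,-0.06,0],[-1,0.09,0,-0.06,0]]]'
python3 - <<'E'
from h import *
shot('top','t4.png',(120,140,220,215),4)
shot('scene','s4.png',(310,150,410,225),4)
a=cv2.imread('pics/t4.png');b=cv2.imread('pics/s4.png')
cv2.imwrite('pics/ts4.png',np.hstack([a,b]))
E
```

```text
time: 22.88
tool_pos: [0.5626, 0.2346, 0.1576]
tool_rot: [-3.135, 0.004, 1.444]
contact_force: [1.4, 0.9, 0.5]
opening: 0.0004
grip_force: 0.0
time: 23.22
tool_pos: [0.5771, 0.3278, 0.224]
tool_rot: [3.135, -0.005, 1.446]
contact_force: [-0.6, -0.7, 0.8]
opening: 0.0005
grip_force: 0.0
```

View pics/ts4.png

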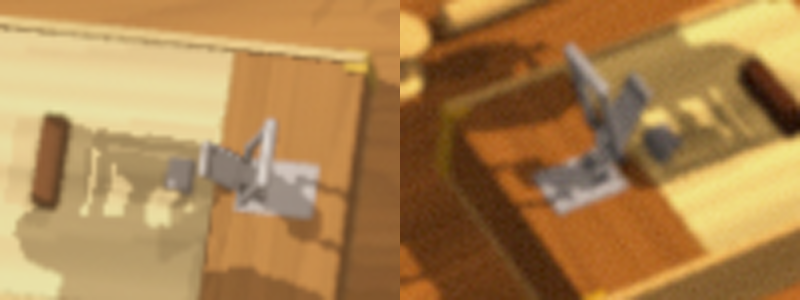

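Run:
```python
from h import *
np.set_printoptions(precision=4,suppress=True)
C=np.array([.5498,.1267]);u=np.array([.9919,-.1273]);v=np.array([.1273,.9919])
f=lambda P:(np.dot(P[:2]-C,u),np.dot(P[:2]-C,v),P[2])
for n,a,b in(('bail',(186.5,177.5),(356.25,166.75)),('tip',(171.5,180),(369.5,171.25))):
    P,e=tri(a,b);print(n,P,e,np.array(f(P)))
P=at('top',165,183.75,.077);print('keeper',P,np.array(f(P)))
P=at('top',120+48/4,140+160/4,.082);print('handle',P,np.array(f(P)))
print('deck/lid edge', np.array(f(at('top',120+232/4,140+55/4,.062))),np.array(f(at('top',120+203/4,140+298/4,.062))))
# baseplate centre & predictions
for py in(-.07,-.0725,-.075):
  for al in (1.9,):
    h=np.array([py-.025*np.cos(al-.16),.072+.025*np.sin(al-.16)])
    print(py,'hinge',h)
    for th in(1.8,2.0,2.2,2.4):
        q=h+.076*np.array([np.cos(th),np.sin(th)]);W=np.r_[C+v*q[0],q[1]]
        print(th,q,px('top',W),px('scene',W))
```

```text
bail [0.5403 0.0341 0.1726] 0.0013549540545385892 [ 0.0023 -0.0931  0.1726]
tip [0.5438 0.077  0.1348] 0.003022327383770336 [ 0.0004 -0.05    0.1348]
keeper [0.5463 0.1028 0.077 ] [-0.0004 -0.0242  0.077 ]
handle [0.5566 0.1868 0.082 ] [-0.0009  0.0605  0.082 ]
deck/lid edge [ 0.0842 -0.0428  0.062 ] [-0.0745 -0.0469  0.062 ]
-0.07 hinge [-0.0658  0.0966]
1.8 [-0.0831  0.1707] [[182.027  178.0483]] [[358.9832 165.3707]]
2.0 [-0.0974  0.1657] [[188.3705 179.1513]] [[353.528  168.7429]]
2.2 [-0.1105  0.1581] [[194.3112 180.4395]] [[348.4044 172.7428]]
2.4 [-0.1218  0.148 ] [[199.5811 181.8505]] [[343.8457 177.1836]]
-0.0725 hinge [-0.0683  0.0966]
1.8 [-0.0856  0.1707] [[183.0766 178.1619]] [[358.0771 165.707 ]]
2.0 [-0.0999  0.1657] [[189.4186 179.2651]] [[352.6179 169.0815]]
2.2 [-0.113   0.1581] [[195.3552 180.5532]] [[347.4924 173.0834]]
2.4 [-0.1243  0.148 ] [[200.6187 181.9637]] [[342.9341 177.5257]]
-0.075 hinge [-0.0708  0.0966]
1.8 [-0.0881  0.1707] [[184.1266 178.2757]] [[357.1699 166.0438]]
2.0 [-0.1024  0.1657] [[190.4672 179.3789]] [[351.7066 169.4206]]
2.2 [-0.1155  0.1581] [[196.3996 180.6669]] [[346.5793 173.4244]]
2.4 [-0.1268  0.148 ] [[201.6565 182.077 ]] [[342.0214 177.8682]]
```

The lid is shut, with its handle at y' 0.060. The latch measures bail bar y' -0.093, z 0.17, lever tip y' -0.050, and pivot about y' -0.0735. Next I'll travel over it to the -y' side.

```bash
cat >> h.py <<'E'
C=np.array([.5498,.1267]);U=np.array([.9919,-.1273]);V=np.array([.1273,.9919])
def W(y,z,x=0): q=C+V*y+U*x; return (q[0],q[1],z,1.4431)
def cs():
    p,y,s=pose();print('case xyz',np.dot(p[:2]-C,U).round(4),np.dot(p[:2]-C,V).round(4),p[2].round(4),'F',np.round(s['contact_force'],1))
E
python3 -c "
from h import *
plan([W(.03,.24),W(-.13,.24),W(-.13,.168)])"
```

```text
-0.1688 -0.0007 -0.0205 turn 0.0009 dist 0.170
-0.1600 0.0000 -0.0000 turn 0.0000 dist 0.160
0.0000 0.0000 0.0720 turn 0.0000 dist 0.072
```

```bash
python3 -m jog '[[[-1,-0.04,0,-0.02,0],[-1,-0.169,0,-0.02,0],[-1,-0.169,0,-0.02,0],[-1,-0.169,0,-0.02,0],[-1,-0.169,0,-0.02,0]]]'
python3 -m jog '[[[-1,-0.16,0,0,0],[-1,-0.16,0,0,0],[-1,-0.16,0,0,0],[-1,-0.16,0,0,0],[-1,-0.16,0,0,0]]]'
python3 -m jog '[[[-1,0,0,0,0],[-1,0,0,0.025,0],[-1,0,0,0.05,0],[-1,0,0,0.065,0],[-1,0,0,0.065,0]]]'
python3 -c "
from h import *
cs();plan([W(-.13,.168),W(-.07,.168)])"
```

```text
time: 23.73
tool_pos: [0.5525, 0.149, 0.2384]
tool_rot: [-3.138, 0.004, 1.437]
contact_force: [0.9, 0.9, 0.5]
opening: 0.0003
grip_force: 0.0
time: 24.15
tool_pos: [0.532, -0.0091, 0.2383]
tool_rot: [-3.138, 0.003, 1.436]
contact_force: [0.7, -0.6, 0.7]
opening: 0.0004
grip_force: 0.0
time: 24.57
tool_pos: [0.5312, -0.0014, 0.1707]
tool_rot: [-3.133, -0.0, 1.444]
contact_force: [-0.6, 0.4, -0.3]
opening: 0.0003
grip_force: 0.0
case xyz -0.0021 -0.1294 0.1707 F [-0.6  0.4 -0.3]
-0.0006 0.0021 0.0027 turn 0.0007 dist 0.003
0.0600 -0.0000 -0.0000 turn 0.0000 dist 0.060
```

```bash
python3 -m jog '[[[-1,0.006,0.002,0.003,0],[-1,0.012,0.002,0.003,0],[-1,0.018,0.002,0.003,0],[-1,0.024,0.002,0.003,0],[-1,0.03,0.002,0.003,0]]]'
python3 -m jog '[[[-1,0.005,0,0,0],[-1,0.01,0,0,0],[-1,0.015,0,0,0],[-1,0.02,0,0,0],[-1,0.025,0,0,0]]]'
python3 -m jog '[[[-1,0.005,0,0,0],[-1,0.01,0,0,0],[-1,0.012,0,0,0],[-1,0.012,0,0,0],[-1,0.012,0,0,0]]]'
python3 - <<'E'
from h import *
cs()
shot('scene','s5.png',(300,110,440,215),5)
E
```

```text
time: 24.98
tool_pos: [0.5401, 0.028, 0.1726]
tool_rot: [3.14, -0.0, 1.444]
contact_force: [0.0, 0.3, -0.9]
opening: 0.0006
grip_force: 0.0
time: 25.4
tool_pos: [0.5428, 0.0523, 0.1717]
tool_rot: [3.142, -0.0, 1.443]
contact_force: [-0.1, 0.7, 0.1]
opening: 0.0001
grip_force: 0.0
time: 25.82
tool_pos: [0.5443, 0.0638, 0.1717]
tool_rot: [-3.142, 0.0, 1.443]
contact_force: [0.3, -0.3, 0.1]
opening: 0.0004
grip_force: 0.0
case xyz 0.0025 -0.0631 0.1717 F [ 0.3 -0.3  0.1]
```

View pics/s5.png

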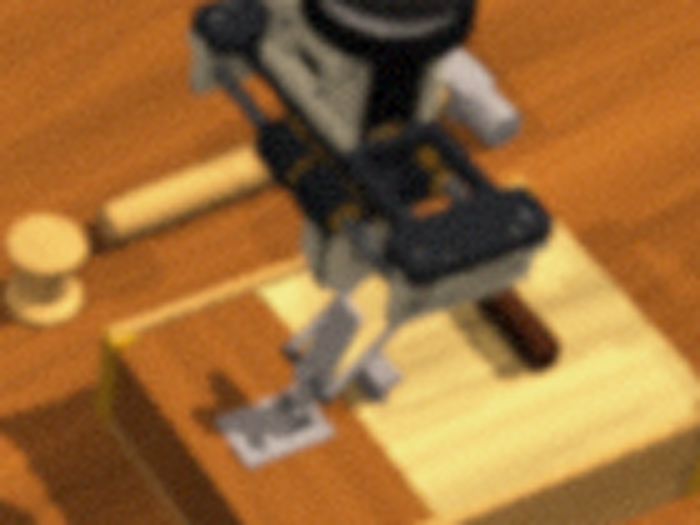

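Unclear whether the loop has fallen: one rod shows from (345,385) to (400,325). I'll push a bit further, retreat upwards, and look again.

```bash
python3 -m jog '[[[-1,0.005,0,0,0],[-1,0.01,0,0,0],[-1,0.015,0,0,0],[-1,0.015,0,0,0],[-1,0.015,0,0,0]]]'
python3 -m jog '[[[-1,0,0,-0.03,0],[-1,0,0,-0.06,0],[-1,0.05,0,-0.07,0],[-1,0.09,0,-0.07,0],[-1,0.12,0,-0.07,0]]]'
python3 -m jog '[[[-1,0.12,0,0,0],[-1,0.12,0,0,0],[-1,0.12,0,0,0],[-1,0.12,0,0,0],[-1,0.12,0,0,0]]]'
python3 - <<'E'
from h import *
cs()
shot('top','t6.png',(120,140,220,215),4)
shot('scene','s6.png',(310,150,410,225),4)
a=cv2.imread('pics/t6.png');b=cv2.imread('pics/s6.png')
cv2.imwrite('pics/ts6.png',np.hstack([a,b]))
E
```

```text
time: 26.28
tool_pos: [0.5462, 0.079, 0.1717]
tool_rot: [-3.142, -0.0, 1.444]
contact_force: [0.4, -0.0, 0.1]
opening: 0.0005
grip_force: 0.0
time: 26.7
tool_pos: [0.5622, 0.1989, 0.2433]
tool_rot: [3.139, -0.001, 1.441]
contact_force: [-0.4, 0.0, -1.1]
opening: 0.0005
grip_force: 0.0
time: 27.12
tool_pos: [0.5762, 0.3185, 0.2408]
tool_rot: [-3.141, 0.001, 1.447]
contact_force: [0.1, 0.3, 0.3]
opening: 0.0004
grip_force: 0.0
case xyz 0.0018 0.1936 0.2408 F [0.1 0.3 0.3]
```

View pics/ts6.png

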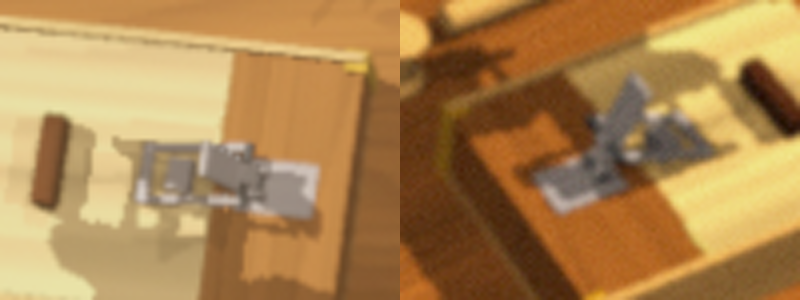

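The loop has fallen over the keeper: its cross-bar is on the lid at (143,175), beyond the keeper at (180,175). Now the lever.

```bash
python3 -m jog '[[[-1,-0.2,0,0,0],[-1,-0.2,0,0,0],[-1,-0.2,0,0,0],[-1,-0.2,0,0,0],[-1,-0.2,0,0,0]]]'
python3 -m jog '[[[-1,0,0,0,0],[-1,0,0,0.03,0],[-1,0,0,0.06,0],[-1,0,0,0.09,0],[-1,0,0,0.1,0]]]'
python3 -m jog '[[[-1,0,0,0,0],[-1,0,0,0,0]]]'
python3 -c "
from h import *
cs();plan([W(-.01,.126),W(-.09,.126)])"
```

```text
time: 27.63
tool_pos: [0.5502, 0.114, 0.2423]
tool_rot: [3.141, 0.001, 1.44]
contact_force: [0.2, -0.1, 0.6]
opening: 0.0006
grip_force: 0.0
time: 28.05
tool_pos: [0.5489, 0.1168, 0.1382]
tool_rot: [-3.136, 0.001, 1.441]
contact_force: [0.2, -0.4, -1.0]
opening: 0.0003
grip_force: 0.0
time: 28.22
tool_pos: [0.5517, 0.1178, 0.1426]
tool_rot: [3.141, -0.0, 1.442]
contact_force: [-0.0, -0.2, 0.3]
opening: 0.0005
grip_force: 0.0
case xyz 0.003 -0.0086 0.1426 F [-0.  -0.2  0.3]
-0.0014 -0.0030 0.0166 turn -0.0006 dist 0.017
-0.0800 0.0000 -0.0000 turn 0.0000 dist 0.080
```

```bash
python3 -m jog '[[[-1,0,-0.003,0.01,0],[-1,0,-0.003,0.017,0],[-1,-0.01,-0.003,0.017,0],[-1,-0.025,-0.003,0.017,0],[-1,-0.04,-0.003,0.017,0]]]'
python3 -m jog '[[[-1,-0.01,0,0,0],[-1,-0.02,0,0,0],[-1,-0.03,0,0,0],[-1,-0.04,0,0,0],[-1,-0.04,0,0,0]]]'
python3 -c "
from h import *
cs()"
```

```text
time: 28.63
tool_pos: [0.5439, 0.0785, 0.126]
tool_rot: [3.139, -0.001, 1.444]
contact_force: [0.3, 0.9, 1.5]
opening: 0.0003
grip_force: 0.8
time: 29.05
tool_pos: [0.538, 0.0374, 0.1249]
tool_rot: [3.142, 0.001, 1.442]
contact_force: [0.5, 0.1, 0.5]
opening: 0.0005
grip_force: 0.2
case xyz -0.0003 -0.09 0.1249 F [0.5 0.1 0.5]
```

```bash
python3 -m jog '[[[-1,-0.005,0,0.004,0],[-1,-0.01,0,0.0084,0],[-1,-0.014,0,0.0135,0],[-1,-0.0176,0,0.0189,0],[-1,-0.02,0,0.025,0]]]'
python3 -m jog '[[[-1,-0.002,0,0.006,0],[-1,-0.003,0,0.01,0],[-1,-0.004,0,0.014,0],[-1,-0.004,0,0.017,0],[-1,-0.004,0,0.017,0]]]'
python3 -c "
from h import *
cs()"
```

```text
time: 29.47
tool_pos: [0.5357, 0.019, 0.0992]
tool_rot: [3.141, 0.0, 1.443]
contact_force: [0.0, 0.0, 1.7]
opening: 0.0004
grip_force: 0.9
time: 29.88
tool_pos: [0.5345, 0.0154, 0.0836]
tool_rot: [-3.141, 0.0, 1.444]
contact_force: [-4.4, -0.8, 12.1]
opening: 0.0005
grip_force: 6.0
case xyz -0.001 -0.1123 0.0836 F [-4.4 -0.8 12.1]
```

```bash
python3 -m jog '[[[-1,0,0,0.001,0],[-1,0,0,0.002,0],[-1,0,0,0.002,0]]]'
python3 -m jog '[[[-1,0,0,-0.02,0],[-1,0,0,-0.06,0],[-1,0,0,-0.1,0],[-1,0,0,-0.14,0],[-1,0,0,-0.14,0]]]'
python3 -m jog '[[[-1,-0.2,0,0,0],[-1,-0.2,0,0,0],[-1,-0.2,0,0,0],[-1,-0.2,0,0,0],[-1,-0.2,0,0,0]]]'
python3 - <<'E'
from h import *
cs()
shot('top','t7.png',(120,140,220,215),4)
shot('scene','s7.png',(310,150,410,225),4)
a=cv2.imread('pics/t7.png');b=cv2.imread('pics/s7.png')
t=cv2.resize(cv2.imread('pics/raw_t7.png'),(400,300));s=cv2.resize(cv2.imread('pics/raw_s7.png'),(400,300))
cv2.imwrite('pics/ts7.png',np.vstack([np.hstack([a,b]),np.hstack([t,s])]))
E
```

```text
time: 30.13
tool_pos: [0.5347, 0.0154, 0.0834]
tool_rot: [3.141, 0.001, 1.444]
contact_force: [-9.9, -1.5, 26.7]
opening: 0.0004
grip_force: 13.7
time: 30.55
tool_pos: [0.5386, 0.0154, 0.2285]
tool_rot: [3.128, -0.0, 1.444]
contact_force: [0.7, 0.6, -0.5]
opening: 0.0003
grip_force: 0.0
time: 30.97
tool_pos: [0.5089, -0.1853, 0.2201]
tool_rot: [-3.141, 0.0, 1.443]
contact_force: [1.8, -0.9, 0.8]
opening: 0.0002
grip_force: 0.0
case xyz -0.0009 -0.3146 0.2201 F [ 1.8 -0.9  0.8]
```

View pics/ts7.png

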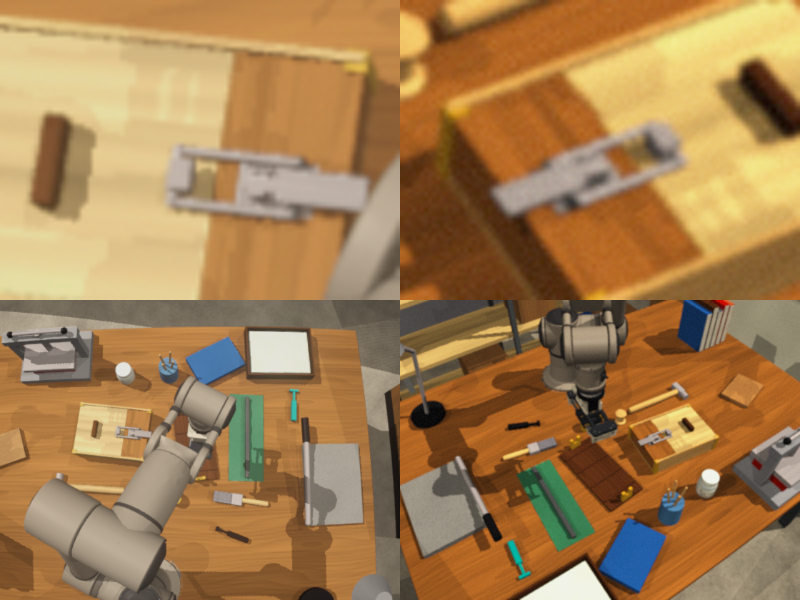

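The lever lies flat, and the loop's cross-bar is hooked at the keeper (178,175). The rack is empty, the bar is on the mat, and the jar and pot are standing.

```bash
python3 -c "
from cell import robot
print(robot.hand_in())"
```

```text
the job is handed in; nothing more can be done
None
```

The job is handed in at about 31 s of the 200 s allowed: the bar is on the mat, the stamp and pallet (no folder was present) are in the shut case, and the latch is hooked and pressed flat, with the jar and pot still standing; the closed fingers pressed up to about 70 N while shutting the lid and about 50 N at the rack, under the 120 N wrist limit.

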